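# Count out the vials and hold the vial block bore-up

### The job

For a duplicate run, stand two of the four sample vials upright in the white tray and leave the other two on their mat as they are. Then pick up the aluminium vial block from the heat-proof board and turn it so that its blind bore faces up; the bore is in one end only and hard to see from above, so feel for it on a free peg of the draining stand if need be. Finish still holding it upright and steady in the gripper, bore to the ceiling, with its lower end at least 10 cm above the bench and touching nothing else, ready for me to slip the temperature probe in; do not disturb the glassware.

Things in the scene. Friction and masses are not known exactly. Their poses are not given: they have to be found in the camera images.
- block: Vial block: bare aluminium bar 40 x 40 x 64 mm, 180 to 300 g, lying on a long side on the tan board at any yaw. A round blind bore, 22 mm across, 46 mm deep, is in the middle of one end face; the other end is plain. Feel for it: stood over a peg, the bored end slips down, the plain end stops on the tip. Origin at the bar's centre, z axis along its length, x and y square to its sides.
- board: Tan heat-proof board, fixed, 150 x 150 x 10 mm; origin at the centre of its underside, top face 10 mm above the bench.
- vial_1: Sample vial: amber glass with a paper label and a blue screw cap, closed, 20 mm in diameter, 60 mm tall, 22 g, standing upright on the green mat. Origin at the centre of its underside, z up. The four vials are alike.
- vial_2: As vial_1.
- vial_3: As vial_1.
- vial_4: As vial_1.
- mat: Green bench mat under the vials, fixed, 170 x 170 x 2 mm; origin at the centre of its underside. The vials stand in a two by two pattern about 76 mm apart.
- tray: White shallow tray, fixed, 160 (x) x 200 (y) x 22 mm outside, walls 4 mm, floor about 4 mm thick; origin at the centre of its underside, z up.
- stand: White draining stand, fixed: a base 80 (x) x 210 (y) x 12 mm with three upright blue plastic pegs in a row along its y axis, at y = -70, 0 and +70 mm. Pegs are 8 mm in diameter with round tips, 75 mm above the bench. Origin at the centre of the underside. The peg at y = +70 mm carries the draining tube, the other two are free.
- peg_1 (a point): Tip of the free peg at y = -70 mm of the stand.
- peg_2 (a point): Tip of the free middle peg of the stand.
- tube: Bystander: glass tube, 20 mm in diameter, 78 mm long, upside down over the third peg of the stand, resting on its base. Origin at the centre of its lower, open end.
- beaker: Bystander: glass beaker, about 70 mm across, 92 mm tall, loose on the bench. Origin at the centre of its underside.
- flask: Bystander: conical glass flask, 80 mm across at the foot, 120 mm tall, loose on the bench. Origin at the centre of its underside.
There are look-alikes about, which are no part of the job. What is shaped like the vial_3 but black, red or yellow is not meant.

How it is judged:
By the outcome, as a careful person would: the job done as asked, in the order asked, and still so for the second after the job is handed in, while the arm keeps its last pose, push and grip.
It also fails if it takes over 72 s, if anything falls off the work surface, if the arm or the gripper's body presses on something with over 40 N, if the wrist force passes 120 N, or if a joint passes its speed limit or range.

### The arm

A 6-joint arm with a two-finger parallel gripper is mounted at the origin on the work surface. World frame = base frame: x ahead of the robot, y to its left, z up, the work surface at z = 0. Lengths are in m, angles in rad, forces in N, time in s.
With the tool pointing down it reaches from about 0.275 to 0.975 m from the base axis. Payload 8.4 kg.
Tool frame: the origin (TCP) lies between the finger pads; the fingertips stand 8 mm ahead of it and the grasp point (between the pads) lies 11 mm behind it; x points along the fingers, y is the direction in which the jaws open and shut, and the axes are right-handed (so a half turn about x gives the same grasp; the last joint's range is limited). The gripper opens to 92 mm and grips with 3 to 60 N. Pads are 20 mm wide; open, the fingers measure 128 mm over their backs; the gripper's body (75 mm by 189 mm) begins 69 mm behind the grasp point.
Start: joints at [-1.152, 0.353, 1.633, -0, 1.155, -0.002], TCP at [0.255, -0.57, 0.223] pointing down, gripper open.
Joint ranges: [-2.63, 2.63], [-0.92, 2.1], [0.06, 2.66], [-1.3, 4.44], [0, 2.69], [-3.02, 3.02]. Speed limits (rad/s): [2.22, 2.22, 2.79, 3.14, 3.14, 3.14].

### API

Orientations are given as a 3x3 rotation matrix whose columns are the frame's x, y, z axes.
In Python, from station import manip gives the robot as it stands.
- The arm moves only by the tool send_rows, never from a script. Its argument "targets" is a list of rows, each a list of 7 numbers: the turn, a rotation vector about the tool's x, y, z in rad, then the shift along the tool's x, y, z in mm, then the finger opening in mm, from 0 to 91.9. A call has 1 to 12 rows; each row shifts and turns the commanded pose from where the row before left it, along the tool's axes as they then stand; what a row does not reach is not made up. A row lasts 1/8 s, in which the tool goes at most 62.5 mm and 10.7 degrees, less where a joint would pass 70% of its speed; a pose out of reach is approached as far as the arm can. A call with a gripper value outside its range is refused whole. The fingers move at their own pace and stop on an object; the grip force is fixed at half the most. Time passes only in rows, so rows that do not move let the fingers close. It gives the time, the measured TCP pose, the force and the opening at its end, in the units of the state.
- manip.state(): the state, without advancing time (a new reading comes with each control period).
- manip.camera(name): name is "scene" or "top" or "wrist"; returns a dict with "img" (384x512x3 uint8, blue, green, red), "K" (3x3 intrinsics, pixels), "world_from_camera" (4x4, takes a point from camera to world coordinates). Camera axes: x right, y up, looking along -z (the intrinsics and any distortion apply to the point x, -y, -z); pixel columns grow to the right and rows downward; lengths in m; the calibration is good to about 2 mm. A picture is of the moment at which its call begins. There is no depth.
- manip.sign_off(): hands the job in, once; it reports no verdict.
Trained networks look in the newest picture that a camera, given by its name, has taken for a name from the list of things; names that differ only in an ending like _2 or _b are one class to them, and where a whole thing is asked for, a point or a joint stands for the part that bears it (a point fixed in the world has none). Each returns a list of dicts, best first, with "conf" (0 to 1); they miss things now and then, are a little off and sometimes report something else, mostly with a low value. They report only what shows in the picture. A call takes as long as a camera call. They do not tell look-alikes from the thing itself.
- manip.cut_out(label, camera): "region" (384x512 bool, what is visible of it) and "location" ([column, row] in pixels, amid what is visible of it).
The state is a dict: "time": time; "q": joint angles; "dq": joint speeds; "joint_efforts": joint torques, N m; "position": TCP position; "tool_rot": TCP orientation; "ft_force": force on the tool from outside, world axes, zero at the start; "wrist_torque": the same for the moment, N m; "finger_gap": opening from 0.0 (shut) to 1.0 (fully open).
Only numpy, scipy, OpenCV 4.12 (cv2) and the standard library are available. Lean on these libraries where they do the work, as an engineer would, in place of code of your own. Each camera call takes 0.05 s, during which the arm holds its last target.

## Working session

There is one attempt and no reset: what is moved stays moved. The work goes in short steps, Python scripts to look and compute and a tool call to move; the robot and the scene stay as the last step left them, time stands still between calls to the robot, and variables do not carry over. Pictures are saved under pics/ and viewed, and the job is handed in when it is done.

Besides the shell and the picture viewer there is one more tool, called after "Call:" by a JSON object that holds its "method" and its "body", one argument or row to a line. send_rows: Moves the arm, as the interface text tells. Its arguments: {"type":"object","properties":{"targets":{"type":"array"}},"required":["targets"]}

```bash
ls; mkdir -p pics
python3 - <<'E'
from station import manip
import cv2
s=manip.state();print(s)
for c in ['scene','top','wrist']:
    d=manip.camera(c);cv2.imwrite(f'pics/{c}0.png',d['img']);print(c,d['K'].tolist() if hasattr(d['K'],'tolist') else d['K'],d['world_from_camera'])
E
```

```text
pics
{'time': 0.0, 'q': array([-1.15239467e+00,  3.53627985e-01,  1.63410885e+00, -1.04459540e-05,
        1.15519964e+00, -2.40892090e-03]), 'dq': array([-9.82633029e-04, -1.13704060e-03, -4.93736641e-04, -4.78705649e-04,
        7.48928725e-05, -6.27788904e-04]), 'joint_efforts': array([ 4.74284698e-04, -5.93839073e+01, -3.34220302e+01,  6.97027682e-02,
        2.33200227e-02, -9.76577667e-05]), 'position': array([ 0.2551131 , -0.57004673,  0.2218871 ]), 'tool_rot': array([[-5.54727123e-04,  4.08503933e-01, -9.12756391e-01],
       [ 1.22401852e-03, -9.12755570e-01, -4.08504309e-01],
       [-9.99999097e-01, -1.34383915e-03,  6.31389138e-06]]), 'ft_force': array([-0.08676476,  0.21036999,  0.25313267]), 'wrist_torque': array([-0.04826623, -0.01243583,  0.03389685]), 'finger_gap': 1.000403076907336}
scene [[411.66088700529093, 0.0, 252.33786654116537], [0.0, 411.66088700529093, 190.70002735751433], [0.0, 0.0, 1.0]] [[ 0.62656615 -0.50498237  0.59363934  1.19990597]
 [ 0.7793076   0.39644225 -0.48529703 -0.55809401]
 [ 0.00972272  0.76669834  0.64193389  0.83443775]
 [ 0.          0.          0.          1.        ]]
top [[470.11056627821193, 0.0, 252.81592574778816], [0.0, 470.11056627821193, 200.29056841372724], [0.0, 0.0, 1.0]] [[-6.72801403e-03  9.97816488e-01 -6.57038122e-02  4.27945214e-01]
 [-9.99977342e-01 -6.69884700e-03  6.64217203e-04 -9.93190218e-03]
 [ 2.22627091e-04  6.57067924e-02  9.97838949e-01  1.71484270e+00]
 [ 0.00000000e+00  0.00000000e+00  0.00000000e+00  1.00000000e+00]]
wrist [[279.5760755631955, 0.0, 253.01762983710813], [0.0, 279.5760755631955, 192.81339058563867], [0.0, 0.0, 1.0]] [[ 0.40722389  0.88290661  0.2337619   0.32175961]
 [-0.91332678  0.39413568  0.10242684 -0.54097073]
 [-0.00170057 -0.25521166  0.96688371  0.38522075]
 [ 0.          0.          0.          1.        ]]
```

View pics/scene0.png

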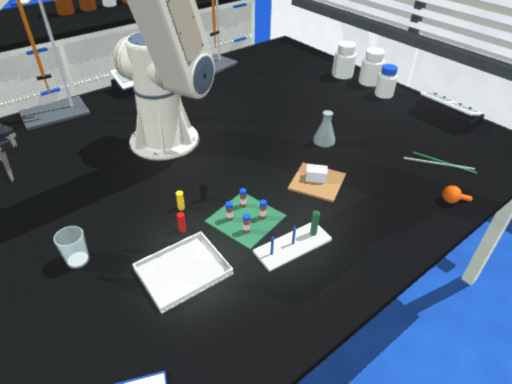

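View pics/top0.png

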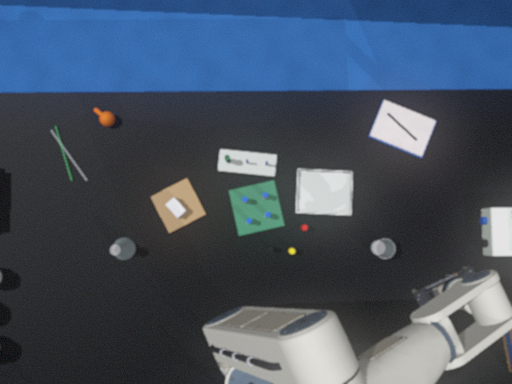

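View pics/wrist0.png

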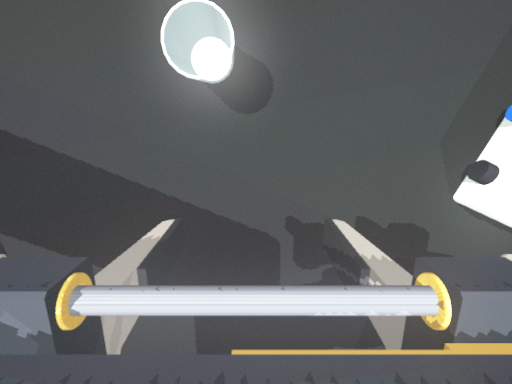

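```bash
cat > h.py <<'E'
import numpy as np, cv2
from station import manip
def ray(d,px):
    K=d['K'];T=np.array(d['world_from_camera'])
    v=np.linalg.inv(K)@np.array([px[0],px[1],1.]);v=np.array([v[0],-v[1],-v[2]])
    return T[:3,3],T[:3,:3]@v
def at(d,px,z):
    o,r=ray(d,px);return o+r*(z-o[2])/r[2]
def proj(d,P):
    T=np.linalg.inv(d['world_from_camera']);p=T[:3,:3]@np.array(P)+T[:3,3]
    q=d['K']@np.array([p[0],-p[1],-p[2]]);return q[:2]/q[2]
def tri(a,pa,b,pb):
    o1,r1=ray(a,pa);o2,r2=ray(b,pb)
    r1=r1/np.linalg.norm(r1);r2=r2/np.linalg.norm(r2)
    A=np.c_[r1,-r2];t=np.linalg.lstsq(A,o2-o1,rcond=None)[0]
    p,q=o1+t[0]*r1,o2+t[1]*r2
    return (p+q)/2,np.linalg.norm(p-q)
E
python3 - <<'E'
from h import *
np.set_printoptions(precision=4,suppress=True)
zz={'block':.05,'board':.01,'vial_1':.05,'mat':.002,'tray':.022,'stand':.012,'tube':.05,'beaker':.05,'flask':.05,'peg_1':.075}
for c in ['top','scene']:
    d=manip.camera(c)
    for l in zz:
        for r in manip.cut_out(l,c):
            m=r['region'];print(c,l,round(r['conf'],2),np.round(r['location'],1),m.sum(),at(d,r['location'],zz[l])[:2])
            if l in('board','mat','tray','stand','block'):
                cs,_=cv2.findContours(m.astype(np.uint8),0,2);k=max(cs,key=cv2.contourArea)
                if c=='top':
                    b=cv2.boxPoints(cv2.minAreaRect(k));print([at(d,p,zz[l])[:2].round(4).tolist() for p in b])
    cv2.imwrite(f'pics/{c}z.png',cv2.resize(d['img'][140:260,140:400] if c=='top' else d['img'][150:320,120:360],None,fx=3,fy=3,interpolation=2))
E
```

```text
top block 0.81 [176.  206.8] 230 [0.5163 0.2615]
[[0.5229, 0.3005], [0.5529, 0.2705], [0.5046, 0.2224], [0.4747, 0.2525]]
top block 0.55 [244.2 163.4] 1202 [0.6697 0.0188]
[[0.6448, 0.1158], [0.7233, 0.1076], [0.7007, -0.0956], [0.6223, -0.0868]]
top board 0.6 [178.4 203.2] 1431 [0.5314 0.2593]
[[0.5562, 0.3634], [0.624, 0.2269], [0.4908, 0.1605], [0.4237, 0.2966]]
top vial_1 0.6 [244.8 163.3] 1208 [0.67   0.0167]
top mat 0.75 [255.7 208.6] 2073 [ 0.5103 -0.0214]
[[0.5771, 0.0835], [0.6156, -0.0858], [0.4491, -0.1228], [0.4111, 0.0455]]
top tray 0.89 [323.2 192.5] 2620 [ 0.5659 -0.2655]
[[0.4907, -0.1568], [0.6574, -0.1672], [0.6452, -0.3806], [0.4786, -0.3688]]
top stand 0.66 [246.9 161. ] 1194 [0.6839 0.0096]
[[0.6505, 0.1197], [0.7312, 0.1106], [0.7064, -0.0978], [0.6259, -0.0881]]
top tube 0.49 [224.2 160. ] 24 [0.6824 0.0901]
top beaker 0.8 [384.7 250.2] 368 [ 0.3582 -0.4747]
top flask 0.66 [126.3 248.3] 460 [0.371  0.4361]
top flask 0.41 [225.6 159.3] 24 [0.6849 0.0851]
top peg_1 0.59 [246.8 159.8] 1275 [0.6787 0.0092]
scene block 0.77 [314.7 173.2] 343 [0.5286 0.2423]
scene board 0.79 [321.5 185.8] 1130 [0.5541 0.253 ]
scene vial_1 0.67 [203.2 190.1] 114 [ 0.3822 -0.0781]
scene vial_1 0.55 [260.1 209.8] 120 [ 0.5532 -0.0003]
scene vial_1 0.51 [230.2 209.4] 138 [ 0.4999 -0.0654]
scene vial_1 0.5 [245.5 221.2] 131 [ 0.5639 -0.0609]
scene mat 0.71 [251.6 222.2] 1897 [ 0.5392 -0.0192]
scene tray 0.84 [180.5 271.2] 4493 [ 0.5813 -0.2798]
scene stand 0.8 [287.4 242.7] 1798 [0.6689 0.0009]
scene stand 0.21 [261.6 212. ] 126 [0.5319 0.0241]
scene tube 0.63 [312.8 222.5] 167 [0.6813 0.0799]
scene beaker 0.75 [ 75.2 245.7] 1028 [ 0.366  -0.4565]
scene flask 0.55 [324.7 130.1] 566 [0.3701 0.4544]
scene peg_1 0.55 [292.5 245. ] 1846 [ 0.7231 -0.0372]
scene peg_1 0.31 [261.  209.4] 123 [ 0.5741 -0.0152]
```

View pics/topz.png

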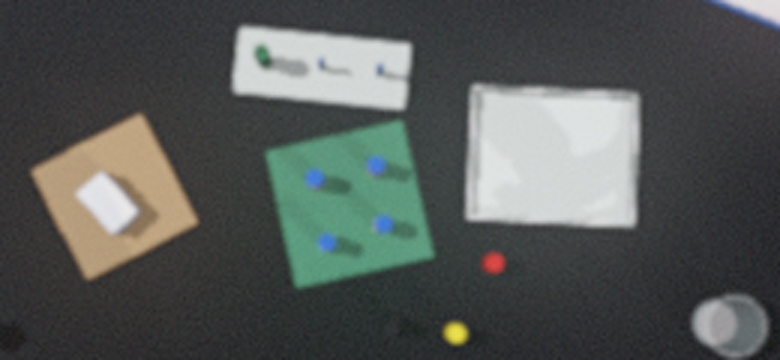

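View pics/scenez.png

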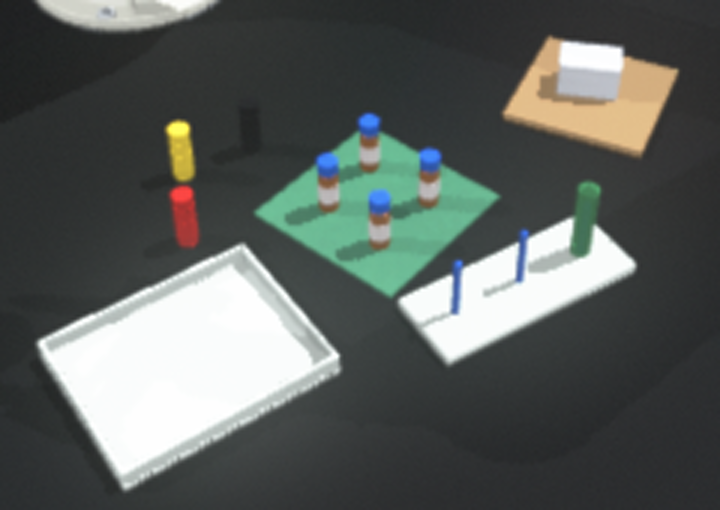

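Run:
```python
from h import *
np.set_printoptions(precision=4,suppress=True)
D={}
for c in ['top','scene']:
    d=manip.camera(c);D[c]=d;im=d['img'];h=cv2.cvtColor(im,cv2.COLOR_BGR2HSV)
    m=((h[...,0]>100)&(h[...,0]<125)&(h[...,1]>110)&(h[...,2]>60)).astype(np.uint8)
    m[:140]=0; 
    n,l,s,ct=cv2.connectedComponentsWithStats(m)
    for i in range(1,n):
        if s[i,4]>=3 and 140<ct[i][0]<400:print(c,s[i],ct[i],at(d,ct[i],.062 if s[i,4]<400 else 0)[:2],at(d,ct[i],.055)[:2])
# block top outline
for c in D:
    r=manip.cut_out('block',c)[0]['region']
    cs,_=cv2.findContours(r.astype(np.uint8),0,2);k=max(cs,key=cv2.contourArea)
    print(c,cv2.minAreaRect(k))
    x,y,w,hh=cv2.boundingRect(k);cv2.imwrite(f'pics/{c}blk.png',cv2.resize(D[c]['img'][y-15:y+hh+15,x-15:x+w+15],None,fx=8,fy=8,interpolation=2));print(x,y)
```

```text
top [379 141   4   2   4] [380.5 141.5] [ 0.7431 -0.4661] [ 0.7444 -0.468 ]
top [384 143   4   2   4] [385.5 143.5] [ 0.7358 -0.4837] [ 0.7371 -0.4857]
top [262 192   7   6  30] [265.  194.5] [ 0.557  -0.0541] [ 0.5575 -0.0543]
top [242 196   6   6  30] [244.5 198.8] [0.5422 0.0182] [0.5427 0.0184]
top [265 212   6   6  29] [267.5862 214.2759] [ 0.4871 -0.0626] [ 0.4874 -0.0629]
top [246 218   6   6  30] [248.6333 220.3667] [0.4662 0.0041] [0.4663 0.0042]
scene [239 187   8   8  53] [242.6415 190.6792] [0.468  0.0036] [0.4614 0.0087]
scene [260 199   7   8  52] [263.  202.5] [0.5447 0.017 ] [0.5388 0.0222]
scene [225 200   8   9  55] [228.5818 204.2364] [ 0.4905 -0.0638] [ 0.4841 -0.0593]
scene [243 213   7   8  51] [246.0392 216.5686] [ 0.5604 -0.0562] [ 0.5546 -0.0517]
scene [293 226   3  18  30] [293.6    232.6333] [0.6849 0.0038] [0.6803 0.0089]
scene [271 236   3  18  34] [271.7059 243.5882] [ 0.6787 -0.0664] [ 0.674  -0.0619]
scene [114 370  54  14 159] [144.1572 377.0126] [ 0.7872 -0.4793] [ 0.7835 -0.4786]
top ((176.00001525878906, 207.50003051757812), (19.091880798339844, 12.020814895629883), 45.0)
166 197
scene ((316.5, 173.5), (17.0, 19.0), 90.0)
307 165
```

View pics/topblk.png

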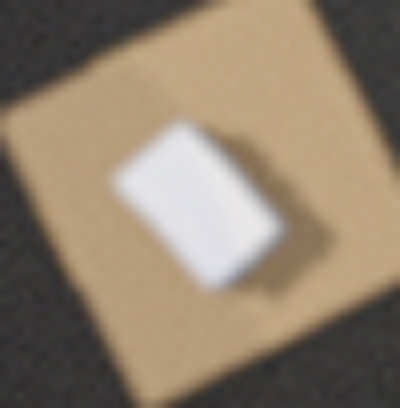

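View pics/sceneblk.png

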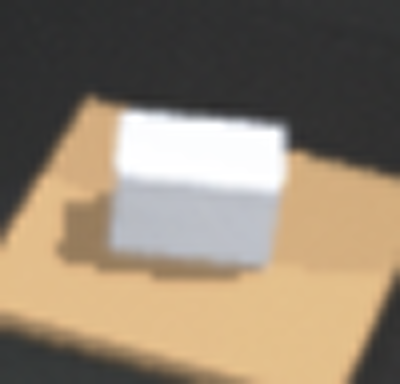

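Call:
{"method": "send_rows", "body": {
  "targets": [
    [-0.164,0,0,0,0,0,50],
    [-0.164,0,0,0,0,0,50],
    [-0.164,0,0,0,0,0,50],
    [-0.164,0,0,0,0,0,50],
    [-0.164,0,0,0,0,0,50],
    [-0.164,0,0,0,0,0,50],
    [-0.164,0,0,0,0,0,50],
    [0,0,0,0,30,-50,50],
    [0,0,0,0,30,-50,50],
    [0,0,0,0,30,-50,50],
    [0,0,0,0,30,-50,50],
    [0,0,0,0,30,-50,50]
  ]
}}

```text
time: 2.95
position: [0.4066, -0.3192, 0.2228]
tool_rot: [[0.001, 1.0, -0.002], [-0.0, -0.002, -1.0], [-1.0, 0.001, 0.0]]
ft_force: [0.1, 0.3, 0.5]
finger_gap: 0.543
```

Call:
{"method": "send_rows", "body": {
  "targets": [
    [0,0,0,0,30,-53,50],
    [0,0,0,0,30,-53,50],
    [0,0,0,0,30,-53,50],
    [0,0,0,0,30,-53,50],
    [0,0,0,0,32,-52,50],
    [0,0,0,40,0,0,50],
    [0,0,0,40,0,0,50],
    [0,0,0,0,0,0,50]
  ]
}}

```text
time: 3.95
position: [0.5562, -0.0566, 0.1402]
tool_rot: [[-0.006, 1.0, -0.002], [0.001, -0.002, -1.0], [-1.0, -0.006, -0.001]]
ft_force: [-0.8, 0.3, -0.1]
finger_gap: 0.547
```

```bash
cat > see.py <<'E'
import sys
from h import *
c,n=sys.argv[1:3];d=manip.camera(c);im=d['img']
if len(sys.argv)>3:
    x,y,w,h,f=map(int,sys.argv[3:8]);im=cv2.resize(im[y:y+h,x:x+w],None,fx=f,fy=f,interpolation=2)
cv2.imwrite(f'pics/{n}.png',im);print(manip.state()['time'],manip.state()['position'])
E
python3 see.py wrist w1
```

```text
4.0 [ 0.55767901 -0.0569762   0.14215262]
```

View pics/w1.png

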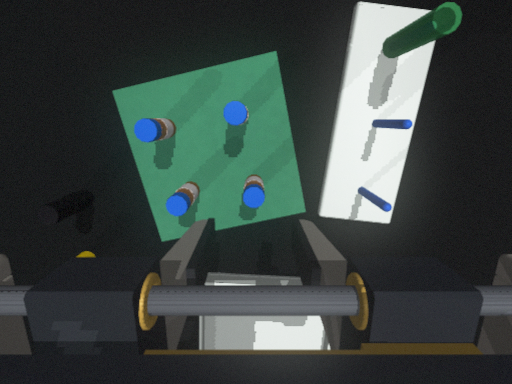

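Run:
```python
from h import *
d=manip.camera('wrist')
for p in [(254,196),(178,204),(148,129),(236,112)]: print(at(d,p,.062))
print(manip.state()['position'])
```

```text
[ 0.55939063 -0.05241235  0.062     ]
[ 0.49016147 -0.05978417  0.062     ]
[0.46941727 0.00690822 0.062     ]
[0.54450423 0.0205423  0.062     ]
[ 0.55872107 -0.05723575  0.14344808]
```

Call:
{"method": "send_rows", "body": {
  "targets": [
    [0,0,0,36,0,-3,50],
    [0,0,0,37,0,0,50],
    [0,0,0,37,0,0,50],
    [0,0,0,0,0,0,50],
    [0,0,0,0,0,0,10],
    [0,0,0,0,0,0,10],
    [0,0,0,0,0,0,10],
    [0,0,0,0,0,0,10]
  ]
}}

```text
time: 5.05
position: [0.559, -0.0542, 0.0337]
tool_rot: [[0.002, 1.0, -0.002], [-0.0, -0.002, -1.0], [-1.0, 0.002, 0.0]]
ft_force: [-1.2, 0.7, 8.4]
finger_gap: 0.21
```

Call:
{"method": "send_rows", "body": {
  "targets": [
    [0,0,0,-35,0,0,10],
    [0,0,0,-45,0,0,10],
    [0,0,0,0,2,50,10],
    [0,0,0,0,2,52,10],
    [0,0,0,0,2,52,10],
    [0,0,0,0,2,52,10],
    [0,0,0,0,3,50,10],
    [0,0,0,0,0,0,10],
    [0,0,0,30,0,0,10],
    [0,0,0,30,0,0,10],
    [0,0,0,0,0,0,10]
  ]
}}

```text
time: 6.42
position: [0.5671, -0.3081, 0.0506]
tool_rot: [[-0.004, 1.0, -0.001], [0.003, -0.001, -1.0], [-1.0, -0.004, -0.003]]
ft_force: [-0.3, -0.4, -0.2]
finger_gap: 0.209
```

```bash
python3 see.py scene s2 100 150 240 170 3; python3 -c "
from station import manip;print(manip.state()['ft_force'],manip.state()['finger_gap'])"
```

```text
6.475 [ 0.56824864 -0.30882736  0.05220721]
[-0.59445116  0.81157209  0.11033725] 0.21018921943281352
```

View pics/s2.png

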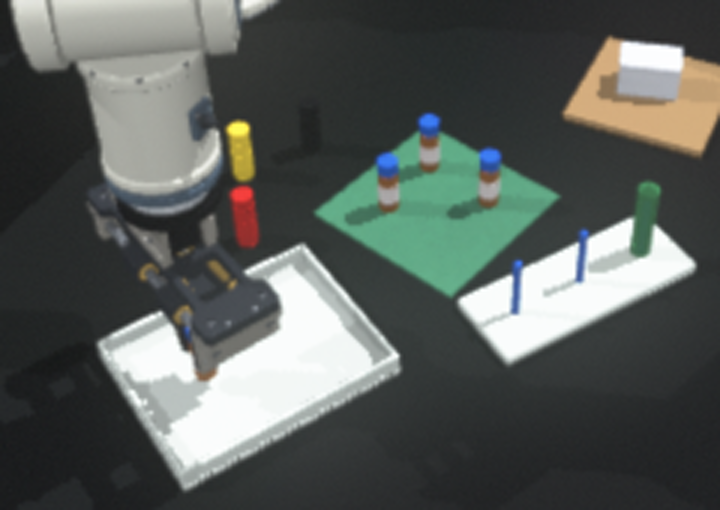

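Call:
{"method": "send_rows", "body": {
  "targets": [
    [0,0,0,8,0,0,10],
    [0,0,0,6,0,0,10],
    [0,0,0,0,0,0,10],
    [0,0,0,2,0,0,10],
    [0,0,0,0,0,0,10]
  ]
}}

```text
time: 7.1
position: [0.5688, -0.3101, 0.0366]
tool_rot: [[0.0, 1.0, -0.002], [-0.0, -0.002, -1.0], [-1.0, 0.0, 0.0]]
ft_force: [-0.0, 0.4, 0.1]
finger_gap: 0.209
```

Call:
{"method": "send_rows", "body": {
  "targets": [
    [0,0,0,1,0,0,10],
    [0,0,0,0.5,0,0,10],
    [0,0,0,0,0,0,10]
  ]
}}

```text
time: 7.48
position: [0.569, -0.3102, 0.0357]
tool_rot: [[0.0, 1.0, -0.002], [-0.0, -0.002, -1.0], [-1.0, 0.0, 0.0]]
ft_force: [-1.5, 1.1, 5.7]
finger_gap: 0.211
```

Call:
{"method": "send_rows", "body": {
  "targets": [
    [0,0,0,0,0,0,30],
    [0,0,0,0,0,0,50],
    [0,0,0,-20,0,0,50],
    [0,0,0,-45,0,0,50],
    [0,0,0,-25,0,0,50],
    [0,0,0,0,-16,-50,50],
    [0,0,0,0,-16,-50,50],
    [0,0,0,0,-16,-50,50],
    [0,0,0,0,-16,-50,50],
    [0,0,0,0,-16,-49,50],
    [0,0,0,0,0,0,50]
  ]
}}

```text
time: 8.85
position: [0.4884, -0.0585, 0.1262]
tool_rot: [[0.0, 1.0, 0.001], [0.0, 0.001, -1.0], [-1.0, 0.0, -0.0]]
ft_force: [1.3, -0.3, 0.3]
finger_gap: 0.547
```

```bash
python3 see.py scene s3 100 150 240 170 3; python3 see.py wrist w3
```

```text
8.9 [ 0.48954434 -0.05990806  0.12635769]
8.95 [ 0.49012599 -0.06086861  0.12628095]
```

View pics/s3.png

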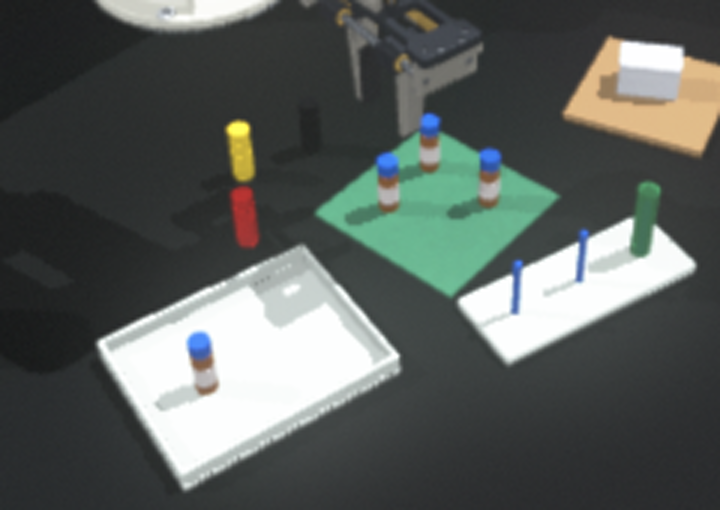

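View pics/w3.png

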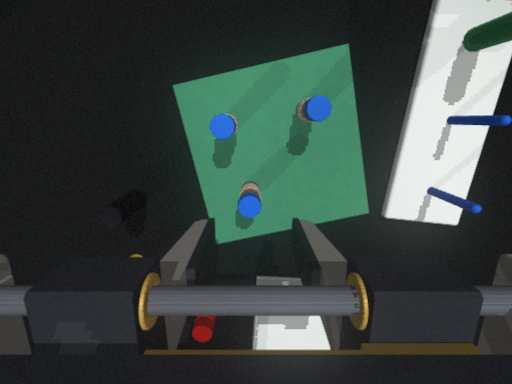

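Call:
{"method": "send_rows", "body": {
  "targets": [
    [0,0,0,36,0,0,50],
    [0,0,0,36,0,0,50],
    [0,0,0,21,0,0,50],
    [0,0,0,0,0,0,50],
    [0,0,0,0,0,0,10],
    [0,0,0,0,0,0,10],
    [0,0,0,0,0,0,10],
    [0,0,0,0,0,0,10]
  ]
}}

```text
time: 9.95
position: [0.4898, -0.061, 0.0328]
tool_rot: [[0.001, 1.0, -0.002], [-0.0, -0.002, -1.0], [-1.0, 0.001, 0.0]]
ft_force: [-0.9, -1.2, 5.5]
finger_gap: 0.213
```

Call:
{"method": "send_rows", "body": {
  "targets": [
    [0,0,0,-35,0,0,10],
    [0,0,0,-45,0,0,10],
    [0,0,0,0,20,42,10],
    [0,0,0,0,20,42,10],
    [0,0,0,0,20,42,10],
    [0,0,0,0,20,43,10],
    [0,0,0,0,0,0,10],
    [0,0,0,30,0,0,10],
    [0,0,0,30,0,0,10],
    [0,0,0,12,0,0,10],
    [0,0,0,4,0,0,10],
    [0,0,0,0,0,0,10]
  ]
}}

```text
time: 11.45
position: [0.5693, -0.23, 0.0367]
tool_rot: [[0.001, 1.0, -0.002], [-0.0, -0.002, -1.0], [-1.0, 0.001, 0.0]]
ft_force: [-0.6, -0.9, -0.8]
finger_gap: 0.209
```

Call:
{"method": "send_rows", "body": {
  "targets": [
    [0,0,0,1,0,0,10],
    [0,0,0,1,0,0,10],
    [0,0,0,0,0,0,10]
  ]
}}

```text
time: 11.82
position: [0.5695, -0.2303, 0.0348]
tool_rot: [[0.001, 1.0, -0.002], [-0.0, -0.002, -1.0], [-1.0, 0.001, 0.0]]
ft_force: [0.2, -0.4, 4.9]
finger_gap: 0.212
```

Call:
{"method": "send_rows", "body": {
  "targets": [
    [0,0,0,0,0,0,30],
    [0,0,0,0,0,0,50],
    [0,0,0,-25,0,0,50],
    [0,0,0,-50,0,0,60],
    [0,0,0,-45,-20,-48,70],
    [0,0,0,0,-20,-48,80],
    [0,0,0,0,-20,-48,80],
    [0,0,0,0,-20,-48,80],
    [0,0,0,0,-20,-48,80],
    [0,0,0,0,-20,-48,80],
    [0,0,0,0,-20,-48,80],
    [0,0,0,0,-20,-48,80]
  ]
}}

```text
time: 13.32
position: [0.4108, 0.1512, 0.1501]
tool_rot: [[0.0, 1.0, -0.002], [0.0, -0.002, -1.0], [-1.0, 0.0, -0.0]]
ft_force: [0.6, 0.3, -1.4]
finger_gap: 0.875
```

Call:
{"method": "send_rows", "body": {
  "targets": [
    [0.157,0,0,0,0,0,80],
    [0.157,0,0,0,0,0,80],
    [0.157,0,0,0,0,0,80],
    [0.157,0,0,0,0,0,80],
    [0.157,0,0,0,0,0,80],
    [0,0.167,0,0,0,0,80],
    [0,0.167,0,0,0,0,80],
    [0,0.167,0,0,0,0,80],
    [0,0,0,0,0,0,80]
  ]
}}

```text
time: 14.45
position: [0.4079, 0.1534, 0.1486]
tool_rot: [[0.285, 0.711, -0.643], [0.308, -0.703, -0.641], [-0.908, -0.016, -0.419]]
ft_force: [1.8, -0.1, 0.3]
finger_gap: 0.867
```

```bash
python3 see.py wrist w4;python3 see.py scene s4 100 150 240 170 3
```

```text
14.5 [0.4090673  0.15363167 0.1491296 ]
14.55 [0.40985217 0.15404233 0.14950583]
```

View pics/w4.png

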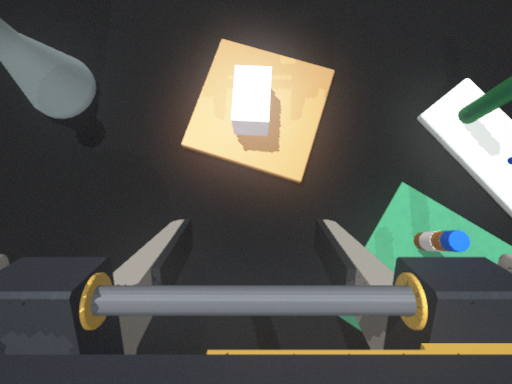

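View pics/s4.png

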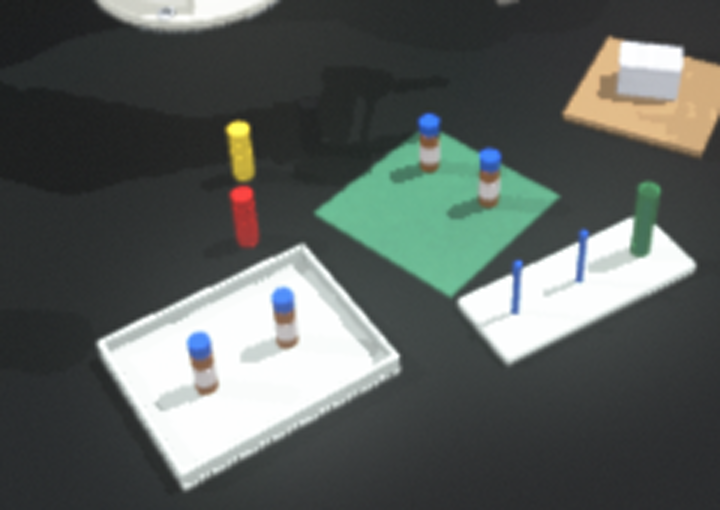

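```bash
python3 see.py wrist w5 215 50 75 100 8
python3 - <<'E'
from h import *
np.set_printoptions(precision=4,suppress=True)
d=manip.camera('wrist');im=d['img'][118:140,228:276]
cv2.imwrite('pics/w5b.png',cv2.resize(cv2.normalize(im,None,0,255,32),None,fx=12,fy=12,interpolation=2))
for p in [(236,67),(271.5,67),(270,123),(233.5,123)]: print(at(d,p,.05))
E
```

```text
14.6 [0.41022466 0.15439462 0.14966809]
[0.5281 0.3014 0.05  ]
[0.5556 0.2737 0.05  ]
[0.5081 0.229  0.05  ]
[0.4808 0.2563 0.05  ]
```

View pics/w5.png

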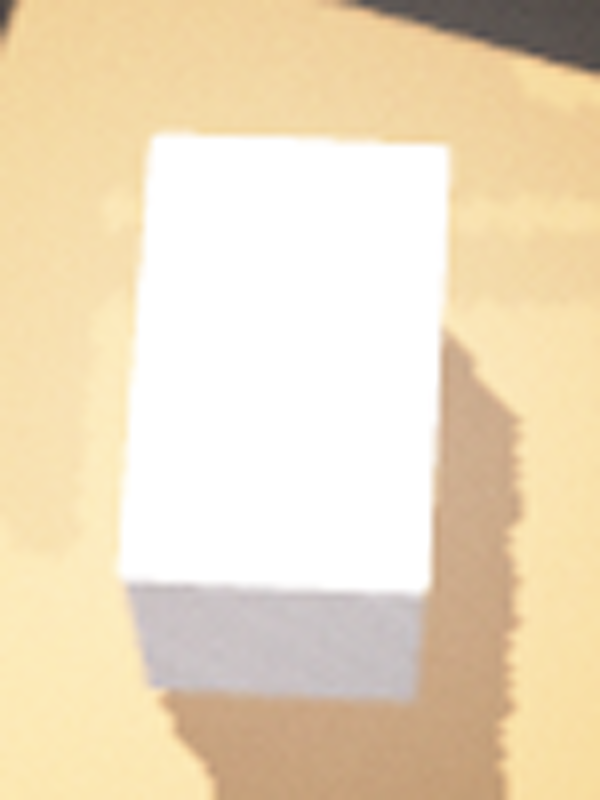

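View pics/w5b.png

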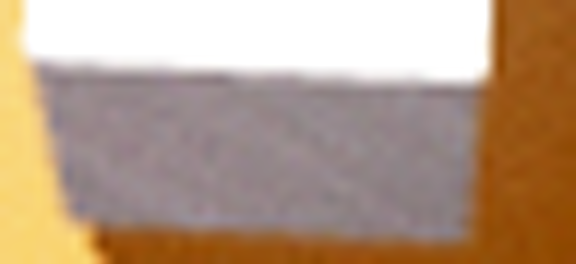

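Call:
{"method": "send_rows", "body": {
  "targets": [
    [0,-0.167,0,0,0,0,80],
    [0,-0.167,0,0,0,0,80],
    [0.02,-0.167,0,0,0,0,80],
    [0,0,0,0,0,-50,80],
    [0,0,0,0,0,-51,80],
    [0,0,0,20,0,-51,80],
    [0,0,0,20,0,0,80],
    [0,0,0,0,0,0,80],
    [0,0,0,0,0,0,80]
  ]
}}

```text
time: 15.78
position: [0.5147, 0.2645, 0.1062]
tool_rot: [[-0.032, 0.703, -0.71], [0.004, -0.711, -0.703], [-0.999, -0.025, 0.02]]
ft_force: [-0.2, 1.1, 0.7]
finger_gap: 0.869
```

```bash
python3 see.py wrist w6; python3 see.py top t6 120 140 130 130 5
```

```text
15.825 [0.51484076 0.26451544 0.10657238]
15.875 [0.51488992 0.26446799 0.10671807]
```

View pics/w6.png

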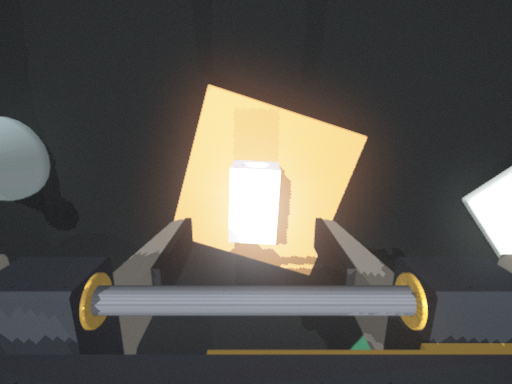

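View pics/t6.png

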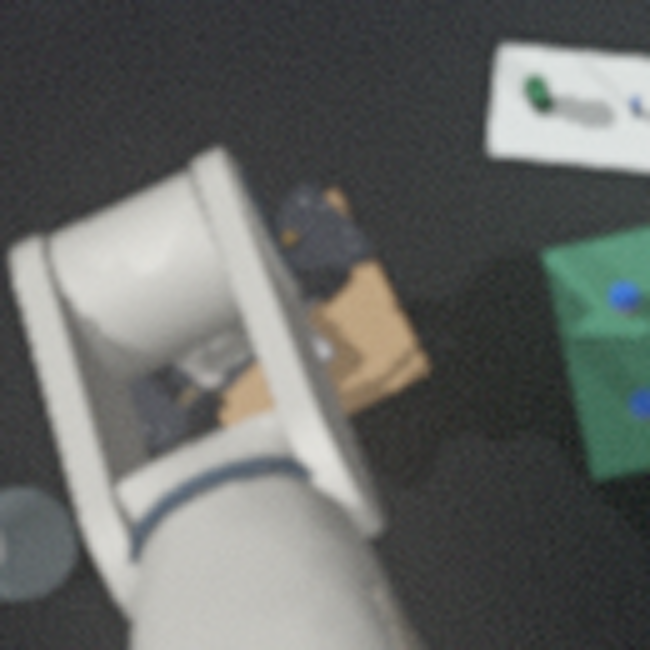

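```bash
python3 see.py wrist w7 220 150 70 100 6
python3 - <<'E'
from h import *
np.set_printoptions(precision=4,suppress=True)
d=manip.camera('wrist');s=manip.state();print(s['position'],s['tool_rot'],s['q'],s['ft_force'])
for p in [(229,168),(281,168),(277,244),(228,243)]: print(at(d,p,.05))
E
```

```text
15.925 [0.51491694 0.26441697 0.10673893]
[0.5149 0.2644 0.1067] [[-0.0306  0.7027 -0.7108]
 [ 0.005  -0.711  -0.7031]
 [-0.9995 -0.0251  0.0182]] [0.4608 0.429  1.8114 0.0227 0.9265 1.238 ] [-0.6461  1.086   0.1815]
[0.525  0.3024 0.05  ]
[0.5541 0.2731 0.05  ]
[0.506 0.228 0.05 ]
[0.4768 0.2582 0.05  ]
```

View pics/w7.png

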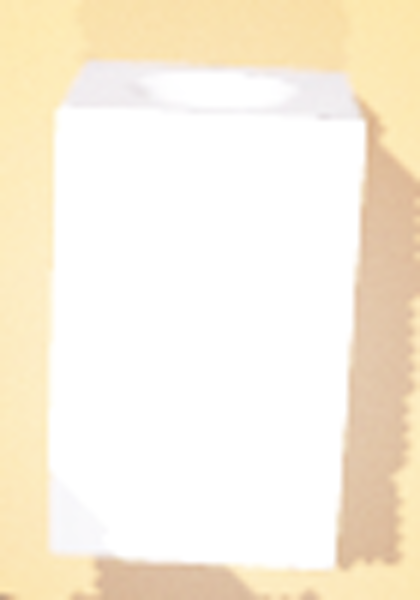

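Call:
{"method": "send_rows", "body": {
  "targets": [
    [0,0.018,0.025,0,0,0,80],
    [0,0,0,30,0,-1,80],
    [0,0,0,30,0,0,80],
    [0,0,0,21,0,0,80],
    [0,0,0,0,0,0,80],
    [0,0,0,0,0,0,80]
  ]
}}

```text
time: 16.73
position: [0.5154, 0.2653, 0.0256]
tool_rot: [[-0.0, 0.703, -0.711], [-0.0, -0.711, -0.703], [-1.0, -0.0, 0.0]]
ft_force: [0.8, -0.7, 0.4]
finger_gap: 0.871
```

Call:
{"method": "send_rows", "body": {
  "targets": [
    [0,0,0,0,0,0,30],
    [0,0,0,0,0,0,30],
    [0,0,0,0,0,0,30],
    [0,0,0,0,0,0,30],
    [0,0,0,0,0,0,30],
    [0,0,0,0,0,0,30]
  ]
}}

```text
time: 17.48
position: [0.5149, 0.2652, 0.0248]
tool_rot: [[-0.002, 0.703, -0.711], [-0.0, -0.711, -0.703], [-1.0, -0.001, 0.002]]
ft_force: [-1.2, 0.0, 3.5]
finger_gap: 0.437
```

Call:
{"method": "send_rows", "body": {
  "targets": [
    [0,0,0,-20,0,0,10],
    [0,0,0,-45,0,0,10],
    [0,0,0,-50,0,0,10],
    [0,0,0,-50,0,0,10],
    [0,0,0,-50,0,0,10],
    [0,0,0,-50,0,0,10],
    [0,0,0,0,0,-40,10],
    [0,0,0,0,0,-40,10],
    [0,0,0,0,0,0,10]
  ]
}}

```text
time: 18.6
position: [0.5733, 0.3227, 0.2883]
tool_rot: [[-0.002, 0.704, -0.71], [-0.001, -0.71, -0.704], [-1.0, -0.001, 0.002]]
ft_force: [0.5, -0.2, -2.1]
finger_gap: 0.436
```

Call:
{"method": "send_rows", "body": {
  "targets": [
    [0,0.1,0,0,0,0,10],
    [0,0.157,0,0,0,0,10],
    [0,0.157,0,0,0,0,10],
    [0,0.157,0,0,0,0,10],
    [0,0,0,0,0,0,10]
  ]
}}

```text
time: 19.23
position: [0.5687, 0.3189, 0.2867]
tool_rot: [[0.379, 0.703, -0.603], [0.377, -0.712, -0.593], [-0.845, -0.003, -0.534]]
ft_force: [-0.2, -0.3, -2.1]
finger_gap: 0.438
```

```bash
python3 see.py scene s8; python3 -c "
from station import manip;s=manip.state();print(s['q'],s['ft_force'],s['finger_gap'],s['tool_rot'])"
```

```text
19.275 [0.57065948 0.32011476 0.28849855]
[0.40180955 0.10576028 1.92927693 0.35758059 0.60489829 0.95037569] [ 0.17499943  0.31377831 -2.0329182 ] 0.43201442054011385 [[ 0.37956007  0.70285976 -0.6015998 ]
 [ 0.37755279 -0.71132531 -0.59284922]
 [-0.84462302 -0.00211379 -0.53535735]]
```

View pics/s8.png

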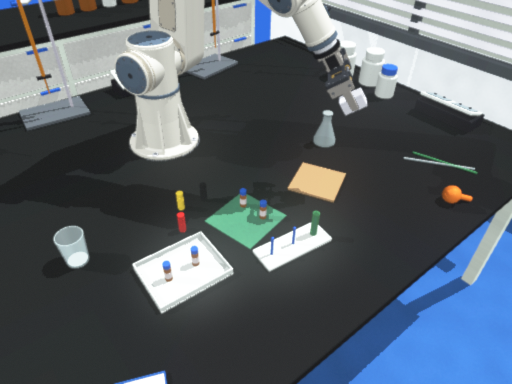

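Call:
{"method": "send_rows", "body": {
  "targets": [
    [0,0.1,0,0,0,0,10],
    [0,0.1,0,0,0,0,10],
    [0,0.1,0,0,0,0,10],
    [0,0.1,0,0,0,0,10],
    [0,0.1,0,0,0,0,10],
    [0,0.1,0,0,0,0,10],
    [0,0,0,0,0,0,10],
    [0,0,0,0,0,0,10]
  ]
}}

```text
time: 20.27
position: [0.5655, 0.3331, 0.2882]
tool_rot: [[0.576, 0.726, -0.376], [0.628, -0.687, -0.365], [-0.523, -0.026, -0.852]]
ft_force: [0.2, -0.3, -2.5]
finger_gap: 0.436
```

```bash
python3 -c "
from station import manip;s=manip.state();print(s['q'],s['ft_force'],s['finger_gap'],s['position'],s['tool_rot'])"
```

```text
[ 0.29615818  0.11664281  2.22462889  1.87564526  0.47096765 -0.60789629] [ 0.2336247  -0.34245082 -2.46823417] 0.4358567571510008 [0.56549951 0.33313773 0.28823928] [[ 0.57602306  0.72597338 -0.37571277]
 [ 0.62829136 -0.6872306  -0.36464239]
 [-0.52292198 -0.02601466 -0.85198348]]
```

Call:
{"method": "send_rows", "body": {
  "targets": [
    [0,0,0,34,0,-21,10],
    [0,0,0,34,0,-21,10],
    [0,0.1,0,0,0,0,10],
    [0,0.1,0,0,0,0,10],
    [0,0.1,0,0,0,0,10],
    [0,0.1,0,0,0,0,10],
    [0,0.1,0,0,0,0,10],
    [0,0.05,0,0,0,0,10],
    [0,0,0,0,0,0,10],
    [0,0,0,0,0,0,10]
  ]
}}

```text
time: 21.52
position: [0.619, 0.392, 0.288]
tool_rot: [[0.684, 0.729, -0.029], [0.729, -0.684, 0.011], [-0.011, -0.029, -1.0]]
ft_force: [-0.8, 0.5, -2.3]
finger_gap: 0.439
```

```bash
python3 -c "
from station import manip;s=manip.state();print(s['q'],s['ft_force'],s['finger_gap'],s['position'],s['tool_rot'])"
```

```text
[ 0.34080521  0.5495294   2.26078886  2.64034424  1.26633969 -1.38498075] [-0.79070998  0.495942   -2.3038865 ] 0.4385608541071632 [0.61900109 0.39203468 0.28801702] [[ 0.684326    0.7286065  -0.02881838]
 [ 0.72908776 -0.68432392  0.01148053]
 [-0.01135632 -0.02886755 -0.99951873]]
```

Call:
{"method": "send_rows", "body": {
  "targets": [
    [-0.029,0.011,0,0,0,0,10],
    [0,0,0,0,0,0,10],
    [0,0,0,0,0,0,10],
    [0,0,0,0,0,0,10]
  ]
}}

```text
time: 22.02
position: [0.6189, 0.3909, 0.2874]
tool_rot: [[0.687, 0.727, 0.0], [0.727, -0.687, -0.001], [-0.0, 0.001, -1.0]]
ft_force: [0.2, -0.5, -2.8]
finger_gap: 0.438
```

```bash
python3 see.py scene s9;python3 see.py top t9;python3 see.py wrist w9
python3 - <<'E'
from h import *
s=manip.state();print(s['tool_rot'],s['position'],s['ft_force'],s['q'])
for c in('scene','top'):
    d=manip.camera(c);p=proj(d,s['position']-.011*s['tool_rot'][:,0]+np.array([0,0,.032]));print(p)
    x,y=map(int,p);x0,y0=max(0,x-35),max(0,y-30);cv2.imwrite(f'pics/{c}9z.png',cv2.resize(d['img'][y0:y0+70,x0:x0+70],None,fx=8,fy=8,interpolation=2))
E
```

```text
22.075 [0.61889338 0.39085308 0.2873382 ]
22.125 [0.61889348 0.39083469 0.28730642]
22.175 [0.61891537 0.39082846 0.28727163]
[[ 6.86619863e-01  7.27016519e-01  3.81448518e-04]
 [ 7.27016389e-01 -6.86619135e-01 -1.15436223e-03]
 [-5.77330560e-04  1.06992736e-03 -9.99999261e-01]] [0.61891537 0.39082846 0.28727163] [ 1.05253867 -0.25368153 -2.20174894] [ 0.34042442  0.56031563  2.26274932  2.64670135  1.28777781 -1.42257723]
[382.53133629  91.0162352 ]
[120.82207915 170.60185175]
```

View pics/s9.png

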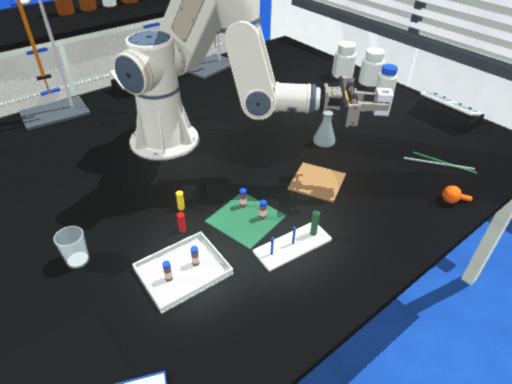

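View pics/scene9z.png

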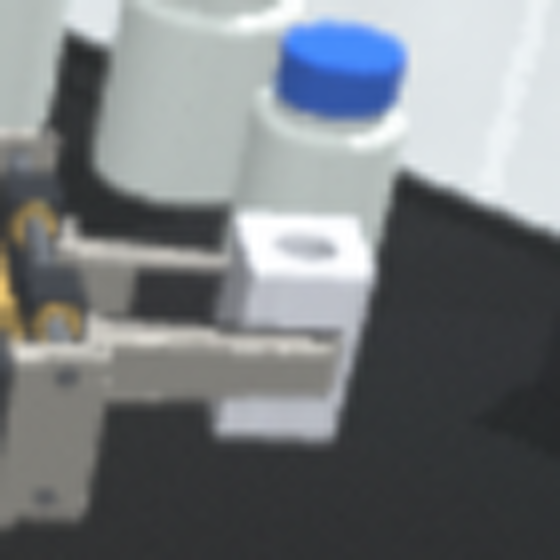

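View pics/top9z.png

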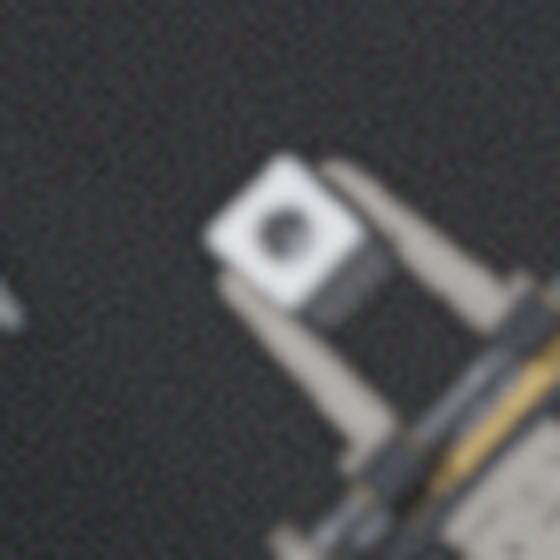

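View pics/w9.png

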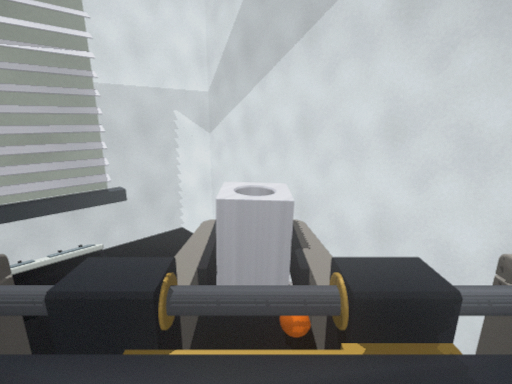

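Run:
```python
from h import *
s=manip.state();R=s['tool_rot'];c0=s['position']-.0052*R[:,0]
out=[]
for c in('scene','top','wrist'):
    d=manip.camera(c);im=cv2.resize(d['img'],None,fx=8,fy=8,interpolation=2) if c!='wrist' else cv2.resize(d['img'],None,fx=3,fy=3)
    f=8 if c!='wrist' else 3
    P=np.array([proj(d,c0+R@np.array([a*.02,b*.02,e*.032])) for e in(-1,1) for a,b in((-1,-1),(1,-1),(1,1),(-1,1))])*f+(f-1)/2
    cv2.polylines(im,[P[:4].astype(int)],True,(0,0,255),1);cv2.polylines(im,[P[4:].astype(int)],True,(0,255,0),1)
    for i in range(4): cv2.line(im,tuple(P[i].astype(int)),tuple(P[i+4].astype(int)),(255,0,0),1)
    m=P.mean(0).astype(int);out.append(im[max(0,m[1]-190):m[1]+190,max(0,m[0]-130):m[0]+130])
h=min(o.shape[0] for o in out)
cv2.imwrite('pics/ov.png',np.hstack([o[:h] for o in out]));print([o.shape for o in out])
```

```text
[(380, 260, 3), (380, 260, 3), (380, 260, 3)]
```

View pics/ov.png

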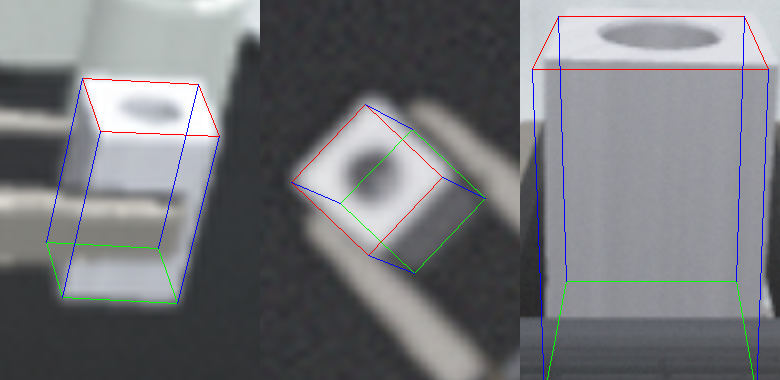

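Run:
```python
from h import *
s=manip.state();print(s['time'],s['dq'],s['finger_gap'],s['position'],s['ft_force']);print(manip.sign_off())
```

```text
22.425 [-4.24179417e-04 -2.24110515e-04 -9.66733250e-04  1.09815098e-03
  7.47245403e-04  5.35437232e-05] 0.4372852582394323 [0.61892342 0.39083128 0.28721359] [ 0.56146608  0.11475854 -1.85201317]
the job is handed in; nothing more can be done
None
```

The job is done and handed in at 22.4 s. Two vials stand upright in the white tray, and the other two are still on the mat as they were. The aluminium block is held upright in the gripper with its bore to the ceiling.

- **Bore:** I found it by eye, so I didn't use the peg. Before the grasp, the wrist camera showed one end plain and the bore in the other. After turning the block, all three cameras showed the bore on top.
- **Hold:** the block's expected outline, projected into the scene and top views, matches it to well under a millimetre in the picture, and the wrist view also shows it upright. The tool is within about 0.1° of level. The lower end is about 25 cm above the bench and touches nothing. Jaw opening is steady at about 40 mm, and the arm is at rest.
- **Glassware:** the last scene picture shows the beaker, flask and draining tube where they were, and I felt no unexpected contact. The highest force I read was about 8 N, while gripping the first vial.
- **Disagreements:** none of the checks failed. The cameras' positions for the vials and the block differed by up to about 5 mm, which was within the gripper's clearance.

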